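# Seat a reagent cartridge in the analyser dock and tug it to prove it latched

### The arm

A 7-joint arm with a two-finger parallel gripper is mounted at the origin on a cart in front of the work surface, level with it; the furniture and walls round the work are solid. World frame = base frame: x ahead of the robot, y to its left, z up, the work surface at z = 0. Lengths are in m, angles in rad, forces in N, time in s.
With the tool pointing down it reaches from about 0.425 to 0.925 m from the base axis. Payload 6.8 kg.
Tool frame: the origin (TCP) lies at the very end of the fingers, on their centre line; the grasp point (between the pads) lies 19 mm behind it; z points along the fingers, x is the direction in which the jaws open and shut, and the axes are right-handed (so a half turn about z gives the same grasp; the last joint's range is limited). The gripper opens to 85 mm and grips with 20 to 120 N. Pads are 22 mm wide; open, the fingers measure 114 mm over their backs; the gripper's body (76 mm by 85 mm) begins 54 mm behind the grasp point. The pads swing forward as they close: fully open they stand 13 mm farther back than shut.
Start: joints at [-1.245, 0.477, 0.022, 1.555, -0.011, 1.109, -0.083], TCP at [0.284, 0.612, 0.231] pointing down, gripper open.
Joint ranges: [-2.96, 2.96], [-0.34, 2.1], [-1.41, 1.46], [0.24, 2.44], [-1.37, 4.51], [0.17, 1.92], [-2.96, 2.96]. Speed limits (rad/s): [2.39, 2.39, 3.14, 3.14, 3.14, 3.14, 3.14].

### API

Orientations are given as a rotation vector (axis times angle).
In Python, from bench import * gives the robot as it stands.
- The arm moves only by the tool servo_tool, never from a script. Its argument "increments" is one flat list of numbers, 7 for each row, row after row: the shift along the tool's x, y, z in mm, then the turn, a rotation vector about the tool's x, y, z in rad, then the finger opening in mm, from 0 to 85.4. In form: [tx, ty, tz, wx, wy, wz, fingers, tx, ty, tz, wx, wy, wz, fingers, ...]. A call has exactly 8 rows; each row shifts and turns the commanded pose from where the row before left it, along the tool's axes as they then stand; what a row does not reach is not made up. A row lasts 1/8 s, in which the tool goes at most 62.5 mm and 10.7 degrees, less where a joint would pass 70% of its speed; a pose out of reach is approached as far as the arm can. A call is refused whole if a number of a shift passes 62.5 or a number of a turn 0.188, either way. A call with a gripper value outside its range is refused whole. The fingers move at their own pace and stop on an object; "squeeze" is the grip in N (left out, the last holds). Time passes only in rows, so rows that do not move let the fingers close, or fill a call up. It gives the time, the measured TCP pose, the force and the opening at its end, in the units of the state.
- get_obs(): the state, without advancing time (a new reading comes with each control period).
- grab_frame(name): name is "side" or "top" or "wrist"; returns (picture, depth): 384x512x3 uint8, red, green, blue; 384x512 float32, m along the optical axis (not along the pixel's ray), 0 where there is no reading.
- calibration(name): a dict with "fx", "fy", "cx", "cy" (pixels), "k1" (the pictures are not rectified: a ray, as slopes to the right and down, at radius r is drawn at 1 + k1 r^2 times it, then the intrinsics apply), "eye" and "orientation" of the camera in the world; the wrist camera has in their place "T_tool_cam" (4x4, takes a point from camera to tool coordinates, whose origin is the TCP and whose axes are the tool frame's). Camera axes: x right, y up, looking along -z (the intrinsics and any distortion apply to the point x, -y, -z); pixel columns grow to the right and rows downward; lengths in m; the calibration is good to about 2 mm. A picture is of the moment at which its call begins: read the wrist's pose just before it. calibration takes no time and is no camera call.
- hand_in(): hands the job in, once; it reports no verdict.
The state is a dict: "clock": time; "joints": joint angles; "qvel": joint speeds; "tau": joint torques, N m; "tcp_pos": TCP position; "orientation": TCP orientation; "contact_force": force on the tool from outside, world axes, zero at the start; "moment": the same for the moment, N m; "grip_width": finger opening in m.
Only numpy, scipy, OpenCV 4.12 (cv2) and the standard library are available. Lean on these libraries where they do the work, as an engineer would, in place of code of your own. Each camera call takes 0.05 s, during which the arm holds its last target.

### The job

Put the shorter of the two white reagent cartridges into the grey dock and press it fully home so that the catches snap over its foot. Then tug it upward: if it is latched, the sprung carriage it stands in rises with it; if it lifts free instead, press it home again and tug again. Let go with the cartridge fully home and the carriage back down, and leave the longer cartridge where it stands.

Things in the scene. Friction and masses are not known exactly. Their poses are not given: they have to be found in the camera images.
- cartridge: the shorter white cartridge, loose, upright on the bench, 0.1 to 0.17 kg; origin: centre of its underside, z up. 70 mm long (x), 32 wide (y), 85 tall; a half turn makes no difference. By height: foot 0-17 mm, its ends sloping in to 57 mm length below; 8.5 mm deep groove in both ends 17-30; full body 30-50; grip fin 44 (x) by 20 mm (y) 50-85. Grip the fin across its 20 mm.
- long_cartridge: the other cartridge, a bystander: same width, height, fin and colour but 96 mm long, too long for the dock. Origin at the centre of its underside, z up, x along its length.
- dock: the grey dock, fixed to the bench: base 126 (x) by 86 mm (y), 34 mm high, with the sprung carriage (pocket and catches) in its middle. Origin at the centre of its underside; x along the pocket's length.
- pocket (a point): centre of the pocket's floor, 16 mm above the bench with the carriage down; moves with the carriage, z up. Inside 73 mm (x) by 35 mm (y), open above; walls 40 mm above the floor, flared lips on the long sides to 47 mm. The cartridge goes in from above, its length along x, either way round; latched, its underside is on this floor.
- catch_back: sprung steel catch in the pocket's +x end wall (its twin is in the -x end); origin = that of the pocket. Both stick in about 7 mm, 18 to 24 mm above the floor. Without force the cartridge rests on them some 20 mm too high and lifts out freely. Pressing with 3 to 10 N drives it down to the floor; there they snap over its foot and hold it with 1 to 2 mm of play.
- carriage (a joint): height of the sprung carriage above its rest, in m: 0 = down, 0.006 = upper stop. It rises only when a latched cartridge is pulled up: moves from about 6 N, at its stop at about 9 N; goes down by itself when let go.
Mind the look-alikes: they are no part of the job. Leave any purple or yellow look-alike of the cartridge alone.

How it is judged:
By the outcome, as a careful person would: the job done as asked, in the order asked, and still so for the second after the job is handed in, with the robot touching nothing.
It also fails if it takes over 40 s, if anything falls off the work surface, if the arm or the gripper's body presses on something with over 40 N, if the wrist force passes 120 N, or if a joint passes its speed limit or range.

## Working session

There is one attempt and no reset: what is moved stays moved. The work goes in short steps, Python scripts to look and compute and a tool call to move; the robot and the scene stay as the last step left them, time stands still between calls to the robot, and variables do not carry over. Pictures are saved under pics/ and viewed, and the job is handed in when it is done.

Besides the shell and the picture viewer there is one more tool, called in YAML: its name, and indented under it one key for each argument. servo_tool: Moves the arm, as the interface text tells. Its arguments: {"type":"object","properties":{"increments":{"type":"array","items":{"type":"number"}},"squeeze":{"type":"number"}},"required":["increments"]}

```bash
mkdir -p pics; python3 - <<'E'
from bench import *
import cv2,numpy as np
o=get_obs();print(o)
for n in("top","side"):
    p,d=grab_frame(n);np.savez(f"{n}.npz",p=p,d=d);cv2.imwrite(f"pics/{n}0.png",p[...,::-1]);print(n,calibration(n))
print(calibration("wrist"))
E
```

```text
{'clock': 0.0, 'joints': array([-1.2451027 ,  0.47780276,  0.02235049,  1.55648665, -0.01146701,
        1.10931303, -0.08308111]), 'qvel': array([-6.41908352e-04, -9.01175353e-05, -1.09521760e-03,  2.42523644e-04,
        2.43571286e-03, -6.22007984e-04, -7.96888524e-04]), 'tau': array([ 1.84883324e-04, -5.96454585e+01,  1.60788294e+00, -2.81204349e+01,
        1.23845605e-02,  9.36695753e-03,  1.32564023e-05]), 'tcp_pos': array([0.28348524, 0.6119078 , 0.23030931]), 'orientation': array([ 2.64643439e+00,  1.69077545e+00, -2.33092065e-03]), 'contact_force': array([-0.00087578,  0.81976632, -0.63711087]), 'moment': array([-0.01469429,  0.01661535, -0.0042196 ]), 'grip_width': 0.08510707350379512}
top {'fx': 385.5746612341457, 'fy': 385.5746612341457, 'cx': 249.7727086426558, 'cy': 189.87350983620772, 'k1': -0.0575238600017519, 'eye': array([ 0.28708707, -0.45414691,  1.03709183]), 'orientation': array([ 0.12545295, -0.14233906, -1.53628701])}
side {'fx': 480.56927647796067, 'fy': 480.56927647796067, 'cx': 250.09415680653638, 'cy': 190.9545899373402, 'k1': 0.0018033677778000337, 'eye': array([-0.00812515, -1.12569081,  0.74732539]), 'orientation': array([ 0.84828542, -0.25689975, -0.5950428 ])}
{'fx': 343.32421627187466, 'fy': 343.32421627187466, 'cx': 257.73877028919924, 'cy': 190.64865566774387, 'k1': -0.08606113041896897, 'T_tool_cam': array([[ 9.99999707e-01, -6.83700135e-04, -3.42877033e-04,
        -2.33166412e-04],
       [-7.50812541e-04, -9.62993328e-01, -2.69524186e-01,
        -6.91098290e-02],
       [-1.45914573e-04,  2.69524364e-01, -9.62993560e-01,
        -1.42836846e-01],
       [ 0.00000000e+00,  0.00000000e+00,  0.00000000e+00,
         1.00000000e+00]])}
```

View pics/top0.png

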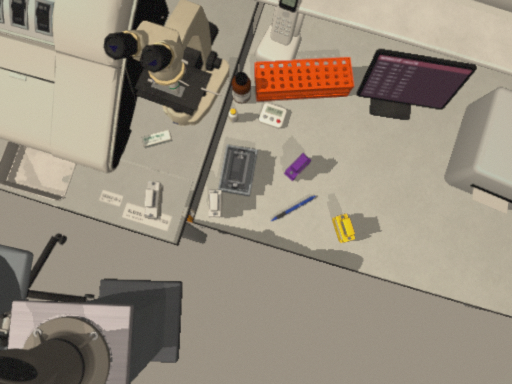

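View pics/side0.png

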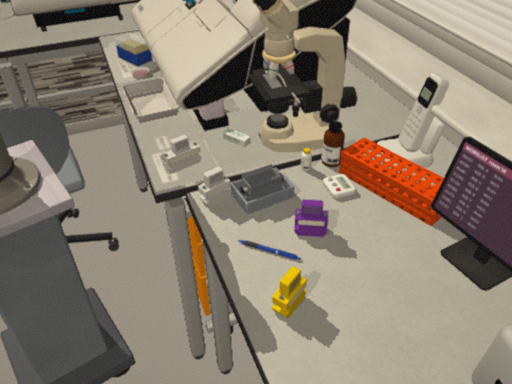

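Top view: candidates are the white cartridge at (152,200), the white cartridge at (214,203), the purple one at (297,166), and the yellow one at (345,228). The dock is at (238,169). I'll measure both white ones.

```bash
cat > h.py <<'E'
import numpy as np,cv2
from scipy.spatial.transform import Rotation as R
def ray(c,u,v):
    x=(np.asarray(u,float)-c['cx'])/c['fx'];y=(np.asarray(v,float)-c['cy'])/c['fy']
    a,b=x.copy(),y.copy()
    for _ in range(20):
        s=1+c['k1']*(a*a+b*b);a=x/s;b=y/s
    return np.stack([a,-b,-np.ones_like(a)],-1)
def pose(c,obs=None):
    if 'eye' in c: return R.from_rotvec(c['orientation']).as_matrix(),np.array(c['eye'])
    T=np.eye(4);T[:3,:3]=R.from_rotvec(obs['orientation']).as_matrix();T[:3,3]=obs['tcp_pos'];T=T@c['T_tool_cam'];return T[:3,:3],T[:3,3]
def cloud(c,d,obs=None):
    v,u=np.mgrid[:384,:512];M,e=pose(c,obs);return (ray(c,u,v)*d[...,None])@M.T+e
def onz(c,u,v,z,obs=None):
    M,e=pose(c,obs);r=ray(c,u,v)@M.T;return e+r*((z-e[2])/r[...,2])[...,None]
E
python3 - <<'E'
from bench import *
from h import *
for n in("top","side"):
    f=np.load(n+".npz");c=calibration(n);P=cloud(c,f['d'])
    L={'top':[(152,200),(214,203),(238,169),(297,166),(345,228),(190,215)],'side':[(182,145),(214,180),(262,185)]}[n]
    for u,v in L: print(n,u,v,P[v,u].round(3),f['p'][v,u])
f=np.load("top.npz");p=f['p']
crops=[p[170:230,125:235],p[135:200,205:270]]
cv2.imwrite("pics/c1.png",cv2.resize(crops[0][...,::-1],None,fx=7,fy=7,interpolation=cv2.INTER_CUBIC))
f=np.load("side.npz");p=f['p']
cv2.imwrite("pics/c2.png",cv2.resize(p[125:215,145:305][...,::-1],None,fx=5,fy=5,interpolation=cv2.INTER_CUBIC))
E
```

```text
top 152 200 [ 0.419 -0.218  0.082] [135 129 117]
top 214 203 [ 0.416 -0.374  0.086] [216 206 186]
top 238 169 [ 0.52  -0.429  0.016] [82 81 78]
top 297 166 [ 0.517 -0.58   0.086] [122  59 140]
top 345 228 [ 0.364 -0.702  0.08 ] [190 167  63]
top 190 215 [ 0.435 -0.243 -0.419] [112  87  61]
side 182 145 [ 0.424 -0.221  0.071] [96 91 84]
side 214 180 [ 0.414 -0.384  0.069] [103  98  92]
side 262 185 [ 0.501 -0.449  0.054] [66 65 60]
```

View pics/c1.png

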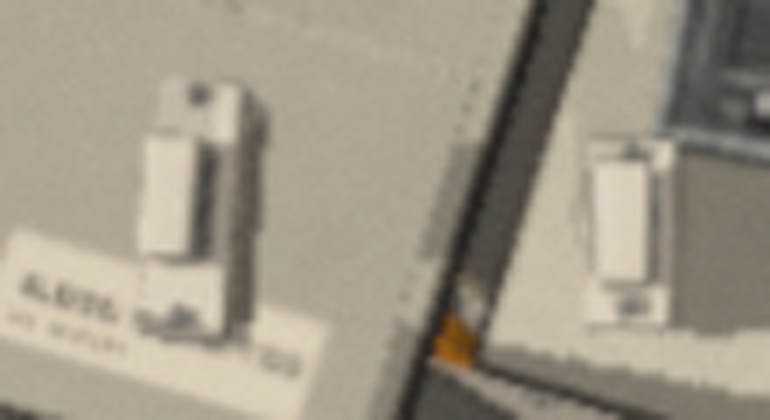

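View pics/c2.png

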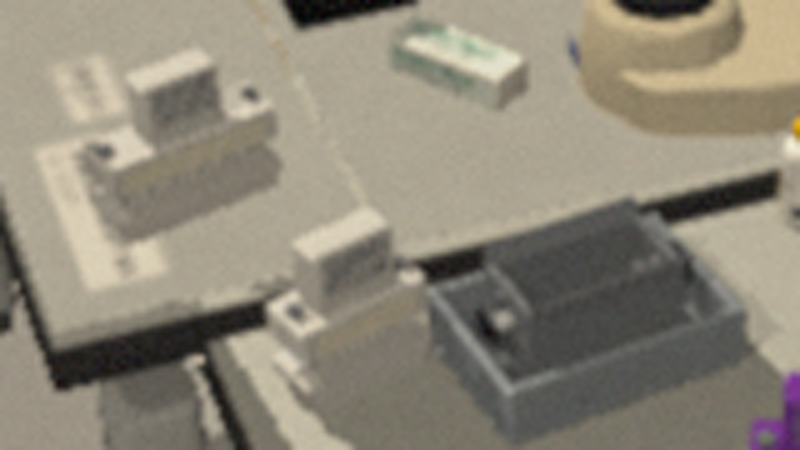

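The crops show that (214,203) in the top view, (214,180) in the side view, is the shorter one: it has the same fin but shorter shoulders. The one at (152,200) is the longer bystander. Purple and yellow are look-alikes to leave alone. Next I'll measure poses and obstacle heights.

```bash
python3 - <<'E'
from bench import *
from h import *
C={n:cloud(calibration(n),np.load(n+".npz")['d']) for n in("top","side")}
def rect(Q,s):
    (c,sz,a)=cv2.minAreaRect(Q[:,:2].astype(np.float32)*1000); print(s,len(Q),np.round(c,1),np.round(sz,1),round(a,1),'z',np.median(Q[:,2]).round(4))
for nm,cx,cy in(("short",.416,-.376),("long",.42,-.22)):
  for n in C:
    P=C[n].reshape(-1,3);m=(abs(P[:,0]-cx)<.07)&(abs(P[:,1]-cy)<.05)
    for lo,hi in((.078,.095),(.042,.058)):
        Q=P[m&(P[:,2]>lo)&(P[:,2]<hi)]
        if len(Q)>5: rect(Q,(nm,n,lo))
for n in C:
    P=C[n].reshape(-1,3);m=(abs(P[:,0]-.52)<.1)&(abs(P[:,1]+.43)<.075)&(P[:,1]<.0)
    for lo,hi in((.027,.04),(.05,.07),(.01,.022)):
        m2=m&(P[:,2]>lo)&(P[:,2]<hi)
        if n=='side' or 1: rect(P[m2],('dock',n,lo))
P=np.concatenate([C[n].reshape(-1,3) for n in C])
P=P[(P[:,2]>.1)&(P[:,2]<1.2)]
print("max heights, rows x from 0.2, cols y from -0.9..0.7 step .1")
for x in np.arange(.1,1.0,.1):
    print(round(x,1),[ (lambda q: int(100*q.max()) if len(q)>3 else 0)(P[(P[:,0]>=x)&(P[:,0]<x+.1)&(P[:,1]>=y)&(P[:,1]<y+.1)][:,2]) for y in np.arange(-.9,.65,.1)])
E
```

```text
('short', 'top', 0.078) 144 [ 422.5 -371.1] [43.7 20.3] 2.2 z 0.0843
('short', 'top', 0.042) 213 [ 438.8 -380.1] [ 55.1 111.5] 65.8 z 0.0502
('short', 'side', 0.078) 151 [ 419.3 -373.6] [43.8 23.3] 0.8 z 0.0852
('short', 'side', 0.042) 319 [ 434.9 -386.8] [ 44.5 111.6] 66.5 z 0.0516
('long', 'top', 0.078) 146 [ 425.  -210.1] [42.7 21.4] 3.7 z 0.0841
('long', 'top', 0.042) 323 [ 426.4 -210.2] [95.5 34.6] 0.3 z 0.0504
('long', 'side', 0.078) 121 [ 423.2 -211.8] [25.8 43.4] 85.5 z 0.0848
('long', 'side', 0.042) 323 [ 423.7 -211. ] [97.  38.3] 0.5 z 0.0515
('dock', 'top', 0.027) 443 [ 498.6 -425. ] [ 86.3 166.1] 81.8 z 0.0339
('dock', 'top', 0.05) 344 [ 486.3 -413.4] [ 74.  162.4] 64.3 z 0.0591
('dock', 'top', 0.01) 471 [ 514.3 -430.2] [ 80.4 121.4] 81.8 z 0.0161
('dock', 'side', 0.027) 753 [ 497.1 -426.7] [ 91.5 163.9] 81.3 z 0.0342
('dock', 'side', 0.05) 541 [ 486.4 -419.1] [ 67.5 151.3] 69.3 z 0.0574
('dock', 'side', 0.01) 392 [ 495.8 -428.5] [ 86.5 162.4] 81.2 z 0.0169
max heights, rows x from 0.2, cols y from -0.9..0.7 step .1
0.1 [0, 0, 0, 0, 0, 0, 0, 0, 0, 0, 0, 0, 0, 0, 0, 0]
0.2 [0, 0, 0, 0, 103, 0, 0, 0, 0, 0, 0, 0, 0, 0, 25, 0]
0.3 [0, 0, 0, 0, 0, 0, 0, 0, 0, 0, 0, 0, 0, 0, 0, 0]
0.4 [0, 0, 0, 0, 0, 0, 0, 16, 16, 0, 0, 0, 0, 0, 0, 0]
0.5 [0, 0, 0, 0, 0, 0, 0, 23, 22, 19, 18, 16, 14, 0, 0, 0]
0.6 [0, 0, 0, 0, 0, 43, 43, 43, 29, 25, 23, 22, 20, 19, 17, 0]
0.7 [24, 24, 0, 0, 12, 37, 37, 35, 35, 33, 28, 25, 22, 20, 0, 0]
0.8 [17, 17, 17, 17, 0, 29, 33, 18, 0, 32, 0, 0, 0, 0, 0, 0]
0.9 [17, 17, 39, 23, 17, 17, 32, 25, 0, 0, 0, 0, 0, 0, 0, 0]
```

```bash
python3 - <<'E'
from bench import *
from h import *
P=np.concatenate([cloud(calibration(n),np.load(n+".npz")['d']).reshape(-1,3) for n in("top","side")])
P=P[(P[:,2]>.1)&(P[:,2]<.8)]
print(np.arange(-.5,.7,.05).round(2))
for x in np.arange(.4,.8,.05):
    print(round(x,2),[ (lambda q: int(100*q.max()) if len(q)>2 else 0)(P[(P[:,0]>=x)&(P[:,0]<x+.05)&(P[:,1]>=y)&(P[:,1]<y+.05)][:,2]) for y in np.arange(-.5,.7,.05)])
# plan
p0=np.array([.2835,.6119,.2303]);
az=np.radians(np.r_[65.1:-20:17j]); 
az=np.r_[az,np.radians(np.linspace(-23,-41.5,7))]
r=np.r_[np.linspace(.675,.50,13),np.full(4,.50),np.linspace(.505,.562,7)]
z=np.r_[np.linspace(.2303,.42,5),np.full(14,.42),np.linspace(.40,.27,5)]
W=np.stack([r*np.cos(az),r*np.sin(az),z],1);W[0]=p0
W=np.r_[W,[[.4215,-.372,.25]]]
yaw=np.radians(np.linspace(65.2,-88.5,len(W)))
for i in range(len(W)-1):
    y=yaw[i];d=W[i+1]-W[i];X=np.array([np.cos(y),np.sin(y)]);Y=np.array([np.sin(y),-np.cos(y)])
    print(i,np.round([d[:2]@X*1000,d[:2]@Y*1000,-d[2]*1000]),round(y-yaw[i+1],4),W[i+1].round(3))
E
```

```text
[-0.5  -0.45 -0.4  -0.35 -0.3  -0.25 -0.2  -0.15 -0.1  -0.05 -0.    0.05
  0.1   0.15  0.2   0.25  0.3   0.35  0.4   0.45  0.5   0.55  0.6   0.65]
0.4 [0, 0, 0, 0, 0, 0, 0, 0, 0, 0, 0, 0, 0, 0, 0, 0, 0, 0, 0, 0, 0, 0, 0, 0]
0.45 [0, 0, 0, 0, 0, 0, 0, 16, 16, 15, 0, 0, 0, 0, 0, 0, 0, 0, 0, 0, 0, 0, 0, 0]
0.5 [0, 0, 0, 0, 0, 0, 0, 20, 19, 18, 17, 16, 15, 0, 0, 0, 0, 0, 0, 0, 0, 0, 0, 0]
0.55 [0, 0, 0, 0, 0, 0, 22, 23, 22, 21, 19, 19, 18, 17, 16, 15, 14, 0, 0, 0, 0, 0, 0, 0]
0.6 [0, 0, 0, 43, 43, 43, 42, 26, 25, 24, 22, 21, 21, 20, 19, 18, 17, 17, 16, 15, 0, 0, 0, 0]
0.65 [0, 0, 18, 40, 41, 43, 43, 31, 29, 28, 25, 24, 23, 23, 22, 22, 20, 20, 19, 18, 17, 0, 0, 0]
0.7 [0, 12, 18, 37, 37, 37, 34, 34, 33, 32, 29, 28, 27, 26, 25, 23, 22, 21, 20, 18, 0, 0, 0, 0]
0.75 [0, 11, 11, 30, 30, 34, 35, 35, 35, 34, 33, 32, 28, 0, 0, 0, 0, 0, 0, 0, 0, 0, 0, 0]
0 [-17.  62. -47.] 0.1118 [0.332 0.571 0.278]
1 [-16.  60. -47.] 0.1118 [0.375 0.526 0.325]
2 [-15.  59. -47.] 0.1118 [0.413 0.477 0.373]
3 [-14.  58. -47.] 0.1118 [0.445 0.427 0.42 ]
4 [-13.  57.  -0.] 0.1118 [0.471 0.375 0.42 ]
5 [-12.  56.  -0
[... 159 characters left out ...]
.42 ]
9 [-8. 51. -0.] 0.1118 [0.518 0.109 0.42 ]
10 [-8. 50. -0.] 0.1118 [0.511 0.059 0.42 ]
11 [-7. 49. -0.] 0.1118 [0.5   0.011 0.42 ]
12 [ 8. 46. -0.] 0.1118 [ 0.499 -0.035  0.42 ]
13 [ 9. 45. -0.] 0.1118 [ 0.493 -0.081  0.42 ]
14 [10. 45. -0.] 0.1118 [ 0.484 -0.127  0.42 ]
15 [11. 45. -0.] 0.1118 [ 0.47  -0.171  0.42 ]
16 [12. 24. -0.] 0.1118 [ 0.465 -0.197  0.42 ]
17 [18. 23. -0.] 0.1118 [ 0.462 -0.226  0.42 ]
18 [19. 22. 20.] 0.1118 [ 0.458 -0.255  0.4  ]
19 [21. 21. 32.] 0.1118 [ 0.451 -0.285  0.368]
20 [22. 21. 33.] 0.1118 [ 0.443 -0.314  0.335]
21 [24. 20. 33.] 0.1118 [ 0.433 -0.343  0.302]
22 [25. 19. 32.] 0.1118 [ 0.421 -0.372  0.27 ]
23 [-0. -1. 20.] 0.1118 [ 0.422 -0.372  0.25 ]
```

servo_tool:
  increments: [-13, 50, -30, 0, 0, 0.11, 85, -13, 50, -30, 0, 0, 0.11, 85, -13, 50, -30, 0, 0, 0.11, 85, -13, 50, -30, 0, 0, 0.11, 85, -13, 50, -30, 0, 0, 0.11, 85, -12, 55, -20, 0, 0, 0.11, 85, -12, 56, -15, 0, 0, 0.11, 85, -11, 55, -5, 0, 0, 0.11, 85]

```text
clock: 1.1
tcp_pos: [0.4864, 0.2463, 0.422]
orientation: [-3.116, -0.396, -0.002]
contact_force: [0.5, 0.1, -0.8]
grip_width: 0.0848
```

```bash
cat >> h.py <<'E'
def plan(W,yaw):  # W Nx3 m, yaw rad
    for i in range(len(W)-1):
        y=yaw[i];d=W[i+1]-W[i];X=np.array([np.cos(y),np.sin(y)]);Y=np.array([np.sin(y),-np.cos(y)])
        print(i,np.round([d[:2]@X*1000,d[:2]@Y*1000,-d[2]*1000],1),round(y-yaw[i+1],4),np.round(W[i+1],3))
E
python3 - <<'E'
from bench import *
from h import *
o=get_obs();p=o['tcp_pos'];print(p)
K=np.array([p,[.48,.1,.42],[.475,-.05,.42],[.46,-.2,.41],[.4215,-.372,.25]])
from scipy.interpolate import PchipInterpolator
s=np.array([0,3,6,9.5,16])
W=PchipInterpolator(s,K)(np.arange(17));W[14:]=W[14:]
plan(W,np.radians(np.linspace(14.5,-88.5,17)))
E
```

```text
[0.48639111 0.24628665 0.42202639]
0 [-14.3  46.2   1. ] 0.1124 [0.484 0.198 0.421]
1 [-9.  48.   0.8] 0.1124 [0.482 0.149 0.42 ]
2 [-3.4 49.1  0.3] 0.1124 [0.48 0.1  0.42]
3 [ 2.6 50.5 -0. ] 0.1124 [0.478 0.049 0.42 ]
4 [ 8.5 50.3 -0. ] 0.1124 [ 0.477 -0.002  0.42 ]
5 [12.9 46.8 -0. ] 0.1124 [ 0.475 -0.05   0.42 ]
6 [16.1 43.7  1. ] 0.1124 [ 0.472 -0.096  0.419]
7 [19.1 41.   2.7] 0.1124 [ 0.467 -0.142  0.416]
8 [20.5 35.5  4. ] 0.1124 [ 0.462 -0.182  0.412]
9 [20.  28.4  5.6] 0.1124 [ 0.458 -0.217  0.407]
10 [21.2 24.7 12.2] 0.1124 [ 0.452 -0.249  0.394]
11 [22.2 21.4 18.8] 0.1124 [ 0.447 -0.279  0.376]
12 [22.2 18.  24.7] 0.1124 [ 0.441 -0.307  0.351]
13 [21.3 14.7 29.7] 0.1124 [ 0.435 -0.332  0.321]
14 [19.5 11.7 33.9] 0.1124 [ 0.428 -0.354  0.287]
15 [16.8  9.2 37.3] 0.1124 [ 0.422 -0.372  0.25 ]
```

servo_tool:
  increments: [-14, 46, 1, 0, 0, 0.112, 85, -9, 48, 1, 0, 0, 0.112, 85, -3, 49, 0, 0, 0, 0.112, 85, 3, 50, 0, 0, 0, 0.112, 85, 8, 50, 0, 0, 0, 0.112, 85, 13, 47, 0, 0, 0, 0.112, 85, 16, 44, 1, 0, 0, 0.112, 85, 19, 41, 3, 0, 0, 0.112, 85]

```text
clock: 2.1
tcp_pos: [0.4685, -0.1403, 0.4152]
orientation: [-2.98, 0.992, -0.0]
contact_force: [1.2, 0.4, -0.4]
grip_width: 0.085
```

servo_tool:
  increments: [20, 35, 4, 0, 0, 0.112, 60, 20, 28, 6, 0, 0, 0.112, 60, 21, 25, 12, 0, 0, 0.112, 60, 22, 21, 19, 0, 0, 0.112, 60, 22, 18, 25, 0, 0, 0.112, 60, 21, 15, 30, 0, 0, 0.112, 60, 19, 12, 34, 0, 0, 0.112, 60, 17, 9, 37, 0, 0, 0.112, 60]

```text
clock: 3.1
tcp_pos: [0.4238, -0.3682, 0.2471]
orientation: [2.257, -2.186, 0.0]
contact_force: [-0.4, -0.7, 0.4]
grip_width: 0.0597
```

```bash
python3 - <<'E'
from bench import *
from h import *
o=get_obs();print(o['tcp_pos'],o['orientation'],o['joints'].round(3),o['clock'],o['qvel'].round(2))
p,d=grab_frame("wrist");o2=get_obs();np.savez("w1.npz",p=p,d=d,pos=o['tcp_pos'],ori=o['orientation']);cv2.imwrite("pics/w1.png",p[...,::-1])
print(o2['tcp_pos'],o2['orientation'])
E
```

```text
[ 0.4237965  -0.36824096  0.24713719] [ 2.25656697e+00 -2.18572191e+00  3.21734962e-04] [-0.114  0.384  0.934  1.857 -0.35   1.075 -0.583] 3.1 [ 0.44  0.53 -0.03  0.24 -0.55 -0.5  -0.16]
[ 0.42040084 -0.36834918  0.24266634] [ 2.24670627 -2.19098873 -0.00915792]
```

View pics/w1.png

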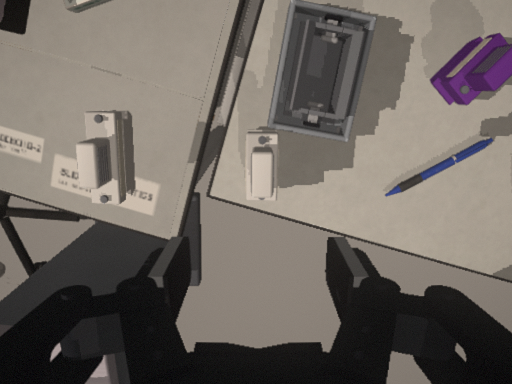

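The wrist view shows the short cartridge at (262,165), the dock at (322,70), and the long one at (108,155). I'll retake it with the arm settled and measure.

```bash
python3 - <<'E'
from bench import *
from h import *
grab_frame("wrist")
o=get_obs();print(o['tcp_pos'],o['orientation'],np.abs(o['qvel']).max())
p,d=grab_frame("wrist");np.savez("w2.npz",p=p,d=d,pos=o['tcp_pos'],ori=o['orientation'])
c=calibration("wrist");P=cloud(c,d,o)
def rect(m,s):
    Q=P[m]
    (ce,sz,a)=cv2.minAreaRect(Q[:,:2].astype(np.float32)*1000); print(s,len(Q),np.round(ce,1),np.round(sz,1),round(a,1),'z',np.median(Q[:,2]).round(4))
x,y,z=P[...,0],P[...,1],P[...,2]
near=(abs(x-.42)<.05)&(abs(y+.372)<.035)
rect(near&(z>.08)&(z<.09),'fin')
u0=near&(z>.046)&(z<.054);rect(u0&(x<.458),'body')
D=(x>.4)&(x<.65)&(y<-.33)&(y>-.52)
def big(m):
    n,l,st,_=cv2.connectedComponentsWithStats(m.astype(np.uint8));i=[k for k in range(1,n) if l[70-0:71,275:375].size]
    k=1+np.argmax(st[1:,4]);return l==k
for s,(a,b) in dict(base=(.029,.038),lips=(.052,.068),floor=(.010,.0215)).items():
    m=D&(z>a)&(z<b);m[115:,:300]=0; rect(big(m),s) if s!='lips' else rect(m,s)
    cv2.imwrite(f"pics/m_{s}.png",(m*255).astype(np.uint8))
cv2.imwrite("pics/w2c.png",cv2.resize(p[0:210,220:400][...,::-1],None,fx=2.8,fy=2.8,interpolation=cv2.INTER_CUBIC))
E
cd pics; python3 -c "
import cv2,numpy as np
cv2.imwrite('m.png',np.hstack([cv2.imread(f'm_{s}.png')[0:200,220:420] for s in('base','lips','floor')]))"
```

```text
[ 0.4209681  -0.36749469  0.24468044] [ 2.25329248 -2.1845475  -0.01023471] 0.0652901969838154
fin 1067 [ 420.4 -372.1] [44.3 20.9] 1.5 z 0.0839
body 1011 [ 420.6 -372.2] [70.4 32.5] 1.3 z 0.05
base 2336 [ 515.9 -427.7] [ 87.2 126.2] 81.1 z 0.0338
lips 2543 [ 515.5 -428.4] [55.3 83.2] 82.1 z 0.0594
floor 2015 [ 515.4 -430.7] [31.3 73.6] 82.0 z 0.0162
```

View pics/w2c.png

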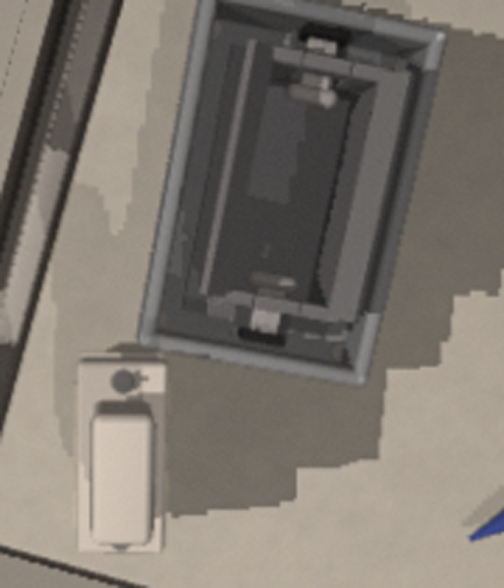

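View pics/m.png

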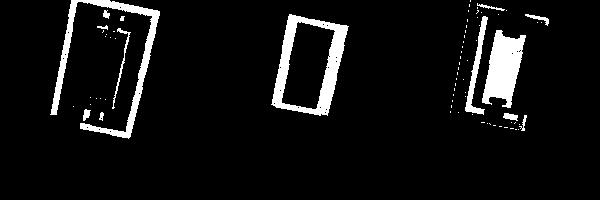

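servo_tool:
  increments: [2, 0, 30, 0, 0, 0.007, 55, 2, 0, 40, 0, 0, 0, 55, 0.5, 0.5, 40, 0, 0, 0, 55, 0, 0, 20, 0, 0, 0, 55, 0, 0, 0, 0, 0, 0, 55, 0, 0, 0, 0, 0, 0, 55, 0, 0, 0, 0, 0, 0, 55, 0, 0, 0, 0, 0, 0, 55]

```text
clock: 4.25
tcp_pos: [0.4242, -0.3723, 0.1191]
orientation: [-2.253, 2.189, -0.002]
contact_force: [0.3, 0.2, -0.0]
grip_width: 0.055
```

```bash
cat > st.py <<'E'
from bench import *
from h import *
o=get_obs();M=R.from_rotvec(o['orientation']).as_matrix()
print(o['clock'],o['tcp_pos'].round(4),'yaw',np.degrees(np.arctan2(M[1,0],M[0,0])).round(2),'tilt',M[:2,2].round(4),'F',o['contact_force'].round(2),'M',o['moment'].round(2),'w',round(o['grip_width'],4),'qv',np.abs(o['qvel']).max().round(3),o['joints'].round(2))
E
python3 st.py
```

```text
4.25 [ 0.4242 -0.3723  0.1191] yaw -88.34 tilt [ 0.0014 -0.0006] F [ 0.34  0.25 -0.01] M [0.05 0.06 0.01] w 0.055 qv 0.006 [ 0.02  0.55  0.79  1.96 -0.52  0.84 -0.44]
```

```bash
python3 - <<'E'
from bench import *
from h import *
o=get_obs()
p,d=grab_frame("wrist");np.savez("w3.npz",p=p,d=d,pos=o['tcp_pos'],ori=o['orientation'])
c=calibration("wrist");P=cloud(c,d,o)
def rect(m,s):
    Q=P[m]
    if len(Q)<5: return print(s,len(Q))
    (ce,sz,a)=cv2.minAreaRect(Q[:,:2].astype(np.float32)*1000); print(s,len(Q),np.round(ce,1),np.round(sz,1),round(a,1),'z',np.median(Q[:,2]).round(4))
x,y,z=P[...,0],P[...,1],P[...,2]
near=(abs(x-.42)<.05)&(abs(y+.372)<.025)
rect(near&(z>.08)&(z<.09),'fin')
rect(near&(z>.046)&(z<.054)&(x<.458),'body')
D=(x>.47)&(x<.58)&(y<-.38)&(y>-.48)
rect(D&(z>.052)&(z<.068),'lips')
cv2.imwrite("pics/w3.png",p[...,::-1])
E
```

```text
fin 2686 [ 420.8 -372.2] [43.8 21. ] 0.8 z 0.084
body 2050 [ 420.5 -372. ] [70.4 33.2] 1.6 z 0.0501
lips 5421 [ 512.6 -427.9] [55.3 77.3] 82.1 z 0.0598
```

View pics/w3.png

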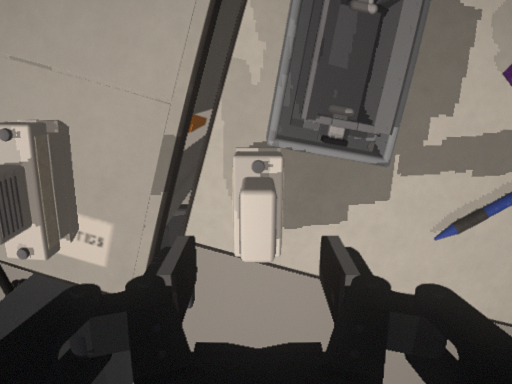

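The fin is at (258,225), centred between the fingers. The measurement repeats: centre (420.6, -372.1). Descending to grasp.

servo_tool:
  increments: [0, 1.5, 25, 0, 0, 0.005, 55, 0, 2, 25, 0, 0, 0, 55, 0, 0, 13, 0, 0, 0, 55, 0, 0, 0, 0, 0, 0, 55, 0, 0, 0, 0, 0, 0, 14, 0, 0, 0, 0, 0, 0, 14, 0, 0, 0, 0, 0, 0, 14, 0, 0, 0, 0, 0, 0, 14]
  squeeze: 60

```text
clock: 5.3
tcp_pos: [0.4209, -0.3726, 0.0563]
orientation: [-2.247, 2.194, -0.003]
contact_force: [0.1, 1.6, 5.8]
grip_width: 0.0191
```

```bash
python3 st.py
```

```text
5.3 [ 0.4209 -0.3726  0.0563] yaw -88.64 tilt [ 0.0016 -0.0007] F [0.12 1.61 5.8 ] M [ 0.16  0.09 -0.01] w 0.0191 qv 0.003 [ 0.09  0.64  0.71  2.   -0.62  0.73 -0.37]
```

servo_tool:
  increments: [0, 0, -15, 0, 0, 0, 14, 0, 0, -35, 0, 0, 0, 14, 0, 0, -40, 0, 0, 0, 14, 15, -25, 0, 0, 0, 0, 14, 25, -35, 0, 0, 0, 0, 14, 18, -33.5, 0, 0, 0, 0, 14, 0, 0, 0, 0, 0, 0.167, 14, 0, 0, 0, 0, 0, 0, 14]

```text
clock: 6.3
tcp_pos: [0.5149, -0.4278, 0.1455]
orientation: [2.058, -2.372, -0.001]
contact_force: [-0.6, -0.2, -1.5]
grip_width: 0.019
```

servo_tool:
  increments: [0, 0, 0, 0, 0, 0, 14, 0, 0, 0, 0, 0, 0, 14, 0, 0, 0, 0, 0, 0, 14, 0, 0, 0, 0, 0, 0, 14, 0, 0, 0, 0, 0, 0, 14, 0, 0, 0, 0, 0, 0, 14, 0, 0, 0, 0, 0, 0, 14, 0, 0, 0, 0, 0, 0, 14]

```text
clock: 7.3
tcp_pos: [0.5151, -0.4279, 0.1453]
orientation: [2.057, -2.375, -0.0]
contact_force: [-0.1, -0.1, -1.7]
grip_width: 0.019
```

```bash
python3 st.py; python3 - <<'E'
from bench import *
from h import *
o=get_obs()
p,d=grab_frame("wrist")
c=calibration("wrist");P=cloud(c,d,o);np.savez("w4.npz",p=p,d=d)
x,y,z=P[...,0],P[...,1],P[...,2]
def rect(m,s):
    Q=P[m]
    if len(Q)<5: return print(s,len(Q))
    (ce,sz,a)=cv2.minAreaRect(Q[:,:2].astype(np.float32)*1000); print(s,len(Q),np.round(ce,1),np.round(sz,1),round(a,1),'z',np.median(Q[:,2]).round(4))
near=(abs(x-.516)<.05)&(abs(y+.428)<.03)
rect(near&(z>.135)&(z<.15),'body');
cv2.imwrite("pics/w4.png",p[...,::-1])
p,d=grab_frame("side");cv2.imwrite("pics/s4.png",cv2.resize(p[80:260,150:390][...,::-1],None,fx=3,fy=3))
E
```

```text
7.3 [ 0.5151 -0.4279  0.1453] yaw -98.21 tilt [-0. -0.] F [-0.07 -0.11 -1.7 ] M [-0.04  0.06  0.02] w 0.019 qv 0.002 [ 0.06  0.69  0.82  1.68 -0.58  1.02 -0.63]
body 3126 [ 534.9 -430.7] [33.2 29.6] 81.5 z 0.1391
```

View pics/w4.png

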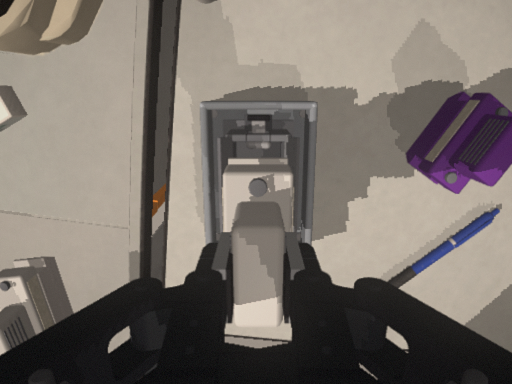

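View pics/s4.png

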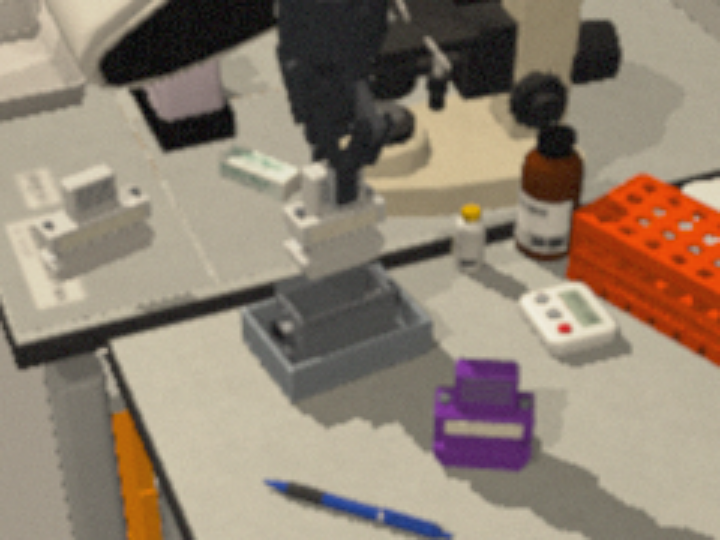

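The wrist view shows the held cartridge centred (258) between the dock sides (202 to 317). I'll compare positions along and across the dock in its own frame.

```bash
python3 - <<'E'
from bench import *
from h import *
o=get_obs();f=np.load("w4.npz");P=cloud(calibration("wrist"),f['d'],o)
a=np.radians(-8.2);e=np.array([np.cos(a),np.sin(a)]);n=np.array([-e[1],e[0]])
q=P[...,:2]-o['tcp_pos'][:2];s=q@e*1000;t=q@n*1000;z=P[...,2]
def pr(nm,m): 
    if m.sum()>5: print(nm,m.sum(),'s',np.percentile(s[m],[1,50,99]).round(1),'t',np.percentile(t[m],[1,50,99]).round(1),'z',np.median(z[m]).round(4))
B=(s>15)&(s<80)&(abs(t)<60)
pr('body top',(s>23)&(s<45)&(abs(t)<25)&(z>.13)&(z<.145))
pr('fin',(abs(s)<40)&(abs(t)<20)&(z>.165)&(z<.185))
pr('base top',B&(z>.03)&(z<.037))
pr('base top s40',(s>40)&(s<56)&(abs(t)<60)&(z>.03)&(z<.037))
for lo,hi in((.052,.058),(.058,.066)): pr(f'lip{lo}',B&(z>lo)&(z<hi))
E
```

```text
body top 2034 s [23.1 29.9 34.7] t [-15.5   0.3  15.8] z 0.1389
fin 7301 s [-20.4   5.9  21.6] t [-18.   -0.1  18. ] z 0.1731
base top 2217 s [16.2 54.9 63.4] t [-42.9  -1.6  42.2] z 0.0338
base top s40 573 s [40.4 46.9 55.7] t [-43.1  -6.   42.1] z 0.0332
lip0.052 637 s [26.6 39.3 42.3] t [-21.1  -0.8  20.9] z 0.056
lip0.058 794 s [15.5 29.7 40.7] t [-27.3 -20.2  27. ] z 0.0618
```

servo_tool:
  increments: [0.5, -0.5, 10, 0, 0, 0, 14, 0, 0, 10, 0, 0, 0, 14, 0, 0, 10, 0, 0, 0, 14, 0, 0, 8, 0, 0, 0, 14, 0, 0, 6, 0, 0, 0, 14, 0, 0, 5, 0, 0, 0, 14, 0, 0, 0, 0, 0, 0, 14, 0, 0, 0, 0, 0, 0, 14]

```text
clock: 8.4
tcp_pos: [0.5157, -0.4286, 0.0966]
orientation: [-2.057, 2.375, -0.001]
contact_force: [-0.3, -0.4, -0.8]
grip_width: 0.0189
```

```bash
python3 st.py
```

```text
8.4 [ 0.5157 -0.4286  0.0966] yaw -98.21 tilt [ 0.0004 -0.0003] F [-0.33 -0.37 -0.79] M [-0.03 -0.02 -0.03] w 0.0189 qv 0.003 [ 0.09  0.75  0.78  1.71 -0.63  0.95 -0.6 ]
```

servo_tool:
  increments: [0, 0, 4, 0, 0, 0, 14, 0, 0, 4, 0, 0, 0, 14, 0, 0, 4, 0, 0, 0, 14, 0, 0, 4, 0, 0, 0, 14, 0, 0, 4, 0, 0, 0, 14, 0, 0, 3, 0, 0, 0, 14, 0, 0, 2, 0, 0, 0, 14, 0, 0, 0, 0, 0, 0, 14]

```text
clock: 9.4
tcp_pos: [0.5151, -0.4281, 0.0721]
orientation: [-2.056, 2.374, 0.002]
contact_force: [-3.5, 3.5, 9.7]
grip_width: 0.0191
```

```bash
python3 st.py
```

```text
9.4 [ 0.5151 -0.4281  0.0721] yaw -98.22 tilt [-0.0003  0.0016] F [-3.54  3.5   9.68] M [0.88 0.66 0.05] w 0.0191 qv 0.003 [ 0.1   0.78  0.75  1.72 -0.65  0.91 -0.58]
```

servo_tool:
  increments: [0, 0, 1, 0, 0, 0, 14, 0, 0, 1, 0, 0, 0, 14, 0, 0, 0, 0, 0, 0, 14, 0, 0, 0, 0, 0, 0, 14, 0, 0, 0, 0, 0, 0, 14, 0, 0, 0, 0, 0, 0, 14, 0, 0, 0, 0, 0, 0, 14, 0, 0, 0, 0, 0, 0, 14]

```text
clock: 10.4
tcp_pos: [0.5152, -0.4282, 0.0719]
orientation: [-2.055, 2.373, 0.002]
contact_force: [-5.5, 8.3, 23.8]
grip_width: 0.0185
```

```bash
python3 st.py;python3 - <<'E'
from bench import *
from h import *
p,d=grab_frame("side");cv2.imwrite("pics/s5.png",cv2.resize(p[120:220,210:320][...,::-1],None,fx=6,fy=6,interpolation=cv2.INTER_CUBIC))
E
```

```text
10.4 [ 0.5152 -0.4282  0.0719] yaw -98.22 tilt [0.0008 0.0022] F [-5.51  8.34 23.84] M [1.81 1.39 0.05] w 0.0185 qv 0.001 [ 0.11  0.78  0.75  1.72 -0.65  0.91 -0.58]
```

View pics/s5.png

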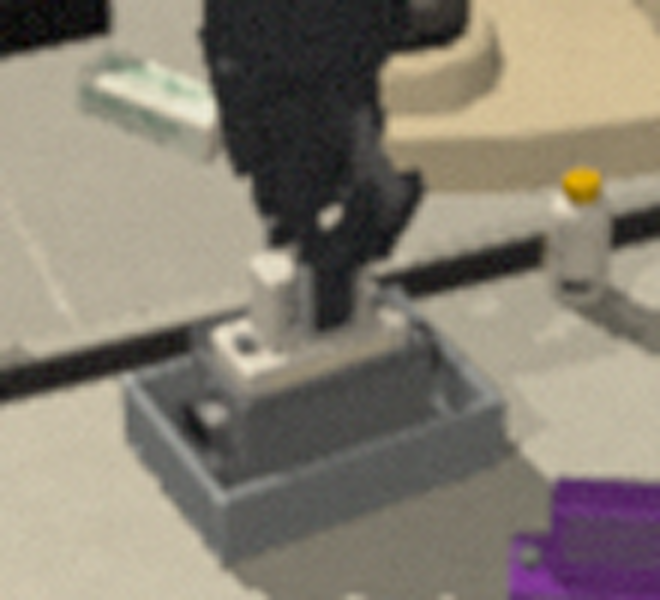

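The press went solid at 24 N with no further travel, so it's home. Now the tug.

servo_tool:
  increments: [0, 0, -2, 0, 0, 0, 14, 0, 0, -2, 0, 0, 0, 14, 0, 0, -1.5, 0, 0, 0, 14, 0, 0, -1.5, 0, 0, 0, 14, 0, 0, -1, 0, 0, 0, 14, 0, 0, 0, 0, 0, 0, 14, 0, 0, 0, 0, 0, 0, 14, 0, 0, 0, 0, 0, 0, 14]

```text
clock: 11.45
tcp_pos: [0.5153, -0.428, 0.077]
orientation: [-2.057, 2.375, 0.002]
contact_force: [0.1, -0.1, -7.8]
grip_width: 0.0193
```

```bash
python3 st.py;python3 - <<'E'
from bench import *
from h import *
p,d=grab_frame("side");cv2.imwrite("pics/s6.png",cv2.resize(p[120:220,210:320][...,::-1],None,fx=6,fy=6,interpolation=cv2.INTER_CUBIC))
E
```

```text
11.45 [ 0.5153 -0.428   0.077 ] yaw -98.2 tilt [-0.0006  0.0009] F [ 0.06 -0.08 -7.78] M [ 0.14 -0.08 -0.05] w 0.0193 qv 0.002 [ 0.1   0.77  0.76  1.72 -0.65  0.92 -0.59]
```

View pics/s6.png

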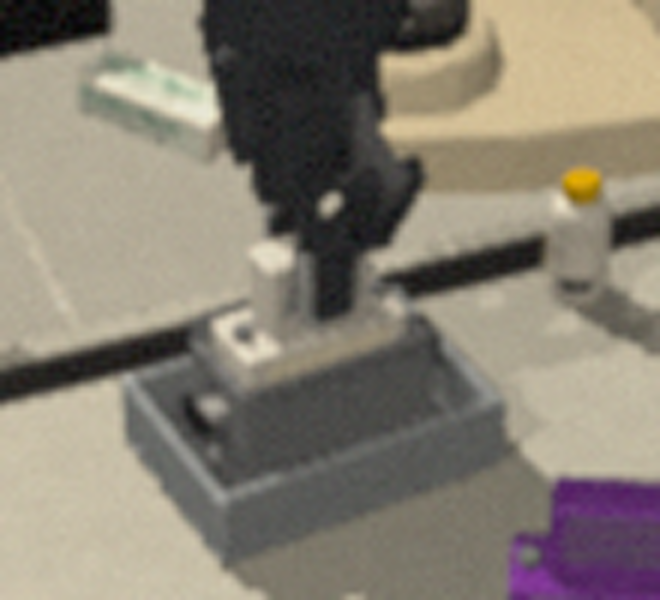

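Both cartridge and pocket walls rose slightly, with about 6 N net pull. I'll pull on to the stop.

servo_tool:
  increments: [0, 0, -1, 0, 0, 0, 14, 0, 0, -1, 0, 0, 0, 14, 0, 0, -1, 0, 0, 0, 14, 0, 0, -1, 0, 0, 0, 14, 0, 0, 0, 0, 0, 0, 14, 0, 0, 0, 0, 0, 0, 14, 0, 0, 0, 0, 0, 0, 14, 0, 0, 0, 0, 0, 0, 14]

```text
clock: 12.5
tcp_pos: [0.5152, -0.4279, 0.0805]
orientation: [2.057, -2.374, -0.002]
contact_force: [1.8, -1.6, -24.8]
grip_width: 0.0187
```

```bash
python3 st.py;python3 - <<'E'
from bench import *
from h import *
p,d=grab_frame("side");cv2.imwrite("pics/s7.png",cv2.resize(p[120:220,210:320][...,::-1],None,fx=6,fy=6,interpolation=cv2.INTER_CUBIC))
o=get_obs();p,d=grab_frame("wrist");P=cloud(calibration("wrist"),d,o)
a=np.radians(-8.2);e=np.array([np.cos(a),np.sin(a)]);n=np.array([-e[1],e[0]])
q=P[...,:2]-o['tcp_pos'][:2];s=q@e*1000;t=q@n*1000;z=P[...,2]
for nm,m in(('endwall',(s>36)&(s<43)&(abs(t)<20)&(z>.045)),('lips',(s>10)&(s<35)&(abs(t)>20)&(abs(t)<28)&(z>.05)&(z<.08)),('body',(s>25)&(s<33)&(abs(t)<12)&(z>.05)&(z<.09)),('base',(s>55)&(s<63)&(abs(t)<40)&(z>.03)&(z<.04))):
    print(nm,m.sum(),np.percentile(z[m],[50,95]).round(4) if m.sum() else 0)
E
```

```text
12.5 [ 0.5152 -0.4279  0.0805] yaw -98.2 tilt [-0.0011  0.0008] F [  1.8   -1.58 -24.78] M [-0.4  -0.46  0.01] w 0.0187 qv 0.001 [ 0.1   0.77  0.76  1.72 -0.64  0.92 -0.59]
endwall 1301 [0.062  0.0636]
lips 1652 [0.068  0.0701]
body 956 [0.0745 0.0787]
base 1641 [0.034  0.0352]
```

View pics/s7.png

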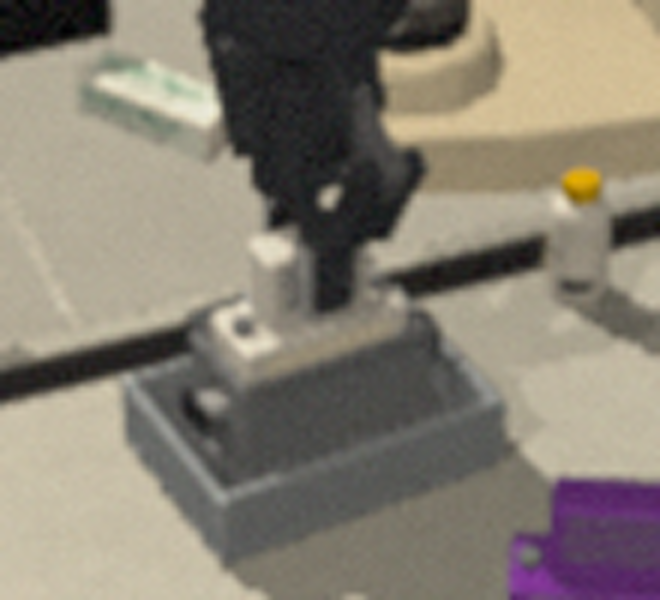

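It's latched: the end wall is at 62 mm (56 + 6) and the force rose to 25 N at the stop. Lowering and pressing lightly home.

servo_tool:
  increments: [0, 0, 2, 0, 0, 0, 14, 0, 0, 2, 0, 0, 0, 14, 0, 0, 2, 0, 0, 0, 14, 0, 0, 2, 0, 0, 0, 14, 0, 0, 2, 0, 0, 0, 14, 0, 0, 1, 0, 0, 0, 14, 0, 0, 0, 0, 0, 0, 14, 0, 0, 0, 0, 0, 0, 14]

```text
clock: 13.6
tcp_pos: [0.5168, -0.43, 0.0722]
orientation: [-2.056, 2.374, -0.007]
contact_force: [-0.2, 2.1, 6.1]
grip_width: 0.0189
```

```bash
python3 st.py
```

```text
13.6 [ 0.5168 -0.43    0.0722] yaw -98.21 tilt [ 0.0031 -0.0028] F [-0.24  2.11  6.07] M [0.43 0.03 0.07] w 0.0189 qv 0.002 [ 0.1   0.78  0.75  1.72 -0.65  0.91 -0.58]
```

servo_tool:
  increments: [0, 0, 0, 0, 0, 0, 45, 0, 0, 0, 0, 0, 0, 45, 0, 0, 0, 0, 0, 0, 45, 0, 0, 0, 0, 0, 0, 45, 0, 0, -10, 0, 0, 0, 45, 0, 0, -30, 0, 0, 0, 45, 0, 0, -50, 0, 0, 0, 45, 0, 0, -40, 0, 0, 0, 45]

```text
clock: 14.6
tcp_pos: [0.5155, -0.429, 0.2029]
orientation: [-2.056, 2.375, -0.002]
contact_force: [0.1, -0.6, 0.1]
grip_width: 0.0453
```

servo_tool:
  increments: [0, 20, -20, 0, 0, 0, 45, 0, 20, 0, 0, 0, 0, 45, 0, 0, 0, 0, 0, 0, 45, 0, 0, 0, 0, 0, 0, 45, 0, 0, 0, 0, 0, 0, 45, 0, 0, 0, 0, 0, 0, 45, 0, 0, 0, 0, 0, 0, 45, 0, 0, 0, 0, 0, 0, 45]

```text
clock: 15.6
tcp_pos: [0.476, -0.4228, 0.2202]
orientation: [2.057, -2.375, -0.0]
contact_force: [0.9, -0.4, 0.5]
grip_width: 0.0449
```

```bash
python3 st.py;python3 - <<'E'
from bench import *
from h import *
o=get_obs();p,d=grab_frame("wrist");P=cloud(calibration("wrist"),d,o)
a=np.radians(-8.2);e=np.array([np.cos(a),np.sin(a)]);n=np.array([-e[1],e[0]])
q=P[...,:2]-np.array([.5156,-.4284]);s=q@e*1000;t=q@n*1000;z=P[...,2]
for nm,m in(('endwall',(abs(s)>36)&(abs(s)<41)&(abs(t)<18)&(z>.045)),('lips',(abs(s)<35)&(abs(t)>20)&(abs(t)<26)&(z>.05)&(z<.08)),('body',(abs(s)>25)&(abs(s)<33)&(abs(t)<12)&(z>.05)&(z<.09)),('fin',(abs(s)<18)&(abs(t)<8)&(z>.09)),('base',(abs(s)>58)&(abs(s)<62)&(abs(t)<40)&(z>.03)&(z<.04))):
    print(nm,m.sum(),np.percentile(z[m],[50,95]).round(4) if m.sum() else 0)
x,y=P[...,0],P[...,1]
cv2.imwrite("pics/w8.png",p[...,::-1])
p,d=grab_frame("side");cv2.imwrite("pics/s8.png",cv2.resize(p[110:270,140:340][...,::-1],None,fx=3.5,fy=3.5,interpolation=cv2.INTER_CUBIC))
P=cloud(calibration("side"),d);x,y,z=P[...,0],P[...,1],P[...,2]
Q=P[(abs(x-.425)<.06)&(abs(y+.21)<.03)&(z>.078)&(z<.092)];print(cv2.minAreaRect(Q[:,:2].astype(np.float32)*1000))
E
```

```text
15.6 [ 0.476  -0.4228  0.2202] yaw -98.2 tilt [-0.0002 -0.    ] F [ 0.93 -0.43  0.5 ] M [ 0.02  0.   -0.05] w 0.0449 qv 0.004 [ 0.01  0.57  0.9   1.71 -0.49  1.11 -0.65]
endwall 483 [0.056  0.0572]
lips 1172 [0.0613 0.0639]
body 488 [0.0664 0.0709]
fin 983 [0.1001 0.1012]
base 663 [0.0341 0.0353]
((423.32843017578125, -211.36920166015625), (44.504451751708984, 26.660381317138672), 1.2272369861602783)
```

View pics/w8.png

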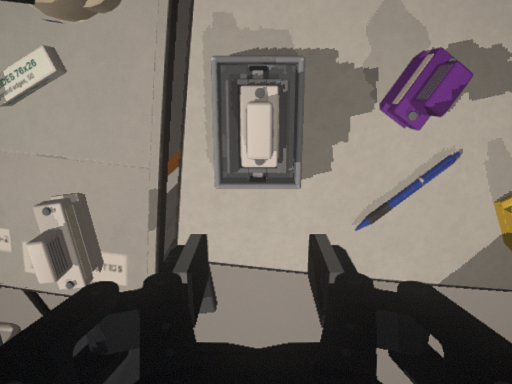

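View pics/s8.png

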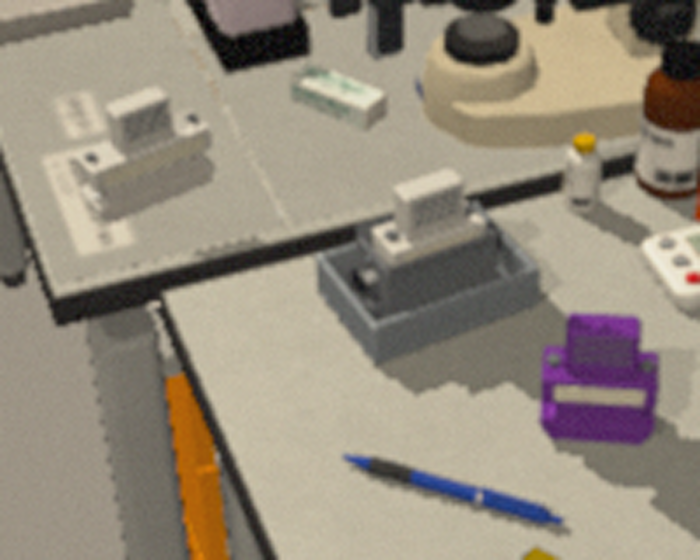

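The cartridge sits in the dock at wrist (260,125): fin top about 101 mm, end walls at 56 mm so the carriage is down. The long cartridge hasn't moved. Handing in.

```bash
python3 -c "
from bench import *
print(hand_in())"
```

```text
the job is handed in; nothing more can be done
None
```

The shorter white cartridge is latched in the grey dock, the carriage is back down, and the job was handed in at about 16 s on the robot's clock.

- **Press:** it stopped solid at about 24 N, with the cartridge's underside on the pocket floor.
- **Tug:** the first tug showed it was latched. The carriage rose with the cartridge to its 6 mm stop, the end walls going from 56 to 62 mm, and the pull reached about 25 N. No second press was needed.
- **Release:** I lowered it, pressed it lightly home, let go and moved the gripper clear.

**Last checks:** the fin top is at about 100–101 mm (101 expected), the body top at 66 mm, and the end walls at 56 mm. The long cartridge is within a millimetre of where it stood, and I left the purple and yellow look-alikes alone. No check failed. The cameras disagreed by up to about 3 mm on the cartridge's first position, and repeat wrist-camera measurements settled it.

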